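Open the bangle display case on the market stall

ROBOT

A 7-joint arm with a two-finger parallel gripper is mounted at the origin on the work surface. World frame = base frame: x ahead of the robot, y to its left, z up, the work surface at z = 0. Lengths are in m, angles in rad, forces in N, time in s.
With the tool pointing down it reaches from about 0.425 to 0.875 m from the base axis. Payload 4.7 kg.
Tool frame: the origin (TCP) lies at the very end of the fingers, on their centre line; the grasp point (between the pads) lies 19 mm behind it; z points along the fingers, y is the line along which they close (so a half turn about z gives the same grasp; the last joint's range is limited). The gripper opens to 85 mm and grips with 20 to 120 N. Pads are 22 mm wide; open, the fingers measure 114 mm over their backs; the gripper's body (76 mm by 85 mm) begins 54 mm behind the grasp point. The pads swing forward as they close: fully open they stand 13 mm farther back than shut.
Start: joints at [-1.157, 0.321, -0.07, 1.45, 0.023, 1.371, -0.057], TCP at [0.253, 0.599, 0.231] pointing down, gripper open.
Joint ranges: [-2.86, 2.86], [-0.3, 2.09], [-1.38, 1.24], [0.06, 2.45], [-1.56, 4.7], [0.09, 2.05], [-2.69, 2.69]. Speed limits (rad/s): [2.57, 2.57, 3.14, 3.14, 3.14, 3.14, 3.14].

INTERFACE

Orientations are given as a rotation vector (axis times angle).
In Python, from bench import observe, camera, camera_model, job_done gives the robot as it stands. The module is installed in compiled form; this text tells all that it offers.
- The arm moves only by the shell command python3 -m jog 'ROWS' [OPENING] [FORCE]. ROWS is JSON, one flat list of numbers, 6 for each row, row after row: the shift along the world's x, y, z in cm, then the turn, a rotation vector about the world's x, y, z in rad. In form: [tx, ty, tz, rx, ry, rz, tx, ty, tz, rx, ry, rz, ...]. A call has 1 to 20 rows; each row is the pose to reach, as a shift and turn from the pose commanded when the call began; what a row does not reach only later rows make up. A row lasts 1/8 s, in which the tool goes at most 62.5 mm and 10.7 degrees, less where a joint would pass 70% of its speed; a pose out of reach is approached as far as the arm can. A call with a gripper value outside its range is refused whole. OPENING is the finger opening in cm, from 0 to 8.54, set as the call begins (- or left out, the last holds). The fingers move at their own pace and stop on an object; FORCE is the grip in N (left out, the last holds). Time passes only in rows, so rows that repeat a pose let the fingers close. It gives the time, the measured TCP pose, the force and the opening at its end, in the units of the state.
- observe(): the state, without advancing time (a new reading comes with each control period).
- camera(name): name is "side" or "top"; returns the picture (480x640x3 uint8, red, green, blue); there is no depth.
- camera_model(name): a dict with "fx", "fy", "cx", "cy" (pixels), "origin" and "orientation" of the camera in the world. Camera axes: x right, y down, z forward; pixel columns grow to the right and rows downward; lengths in m; the calibration is good to about 2 mm. A picture is of the moment at which its call begins. camera_model takes no time and is no camera call.
- job_done(): hands the job in, once; it reports no verdict.
The state is a dict: "time_s": time; "qpos": joint angles; "qvel": joint speeds; "joint_torque": joint torques, N m; "tool_pos": TCP position; "orientation": TCP orientation; "ft_force": force on the tool from outside, world axes, zero at the start; "ft_torque": the same for the moment, N m; "finger_gap": finger opening in m.
Only numpy, scipy, OpenCV 4.12 (cv2) and the standard library are available. Lean on these libraries where they do the work, as an engineer would, in place of code of your own. Each camera call takes 0.05 s, during which the arm holds its last target. There are 200 camera calls.

TASK

Open the display case that holds the bangles (its cover has a long finger bar, the other case's a round knob): press its brass snap tab fully in, then push the cover by the finger bar along the rails onto the parking deck, until the whole compartment is uncovered. Only press and push: keep the cover flat on its rails and never lift it. Leave the other case shut, its tab standing out, and the small goods around in place.

Things in the scene. Friction and masses are not known exactly. Their poses are not given: they have to be found in the camera images.
- bangle_case: the case to open: fixed dark-wood display case, three 60 mm metal bangles inside; 214 x 108 mm, sides 43 mm high. Origin on the table near mid-length; x points along the rails, from compartment to parking deck (the way the cover slides off), z up. Along x: compartment -90 to -14 mm, deck (top 34 mm up) -14 to 100, end stop to 108 (44 mm up). Rails' tops 38 mm up; side guides 93 mm apart.
- bangle_cover: cover of that case: loose wooden frame with a clear pane, 94 (along x) x 90 x 6 mm, about 0.2 kg, lying on the rails. Origin: centre of its underside; axes as the case's. Shut, it is at x = -50, z = 38 mm in the case's frame, its front edge 3 mm short of the snap tab; from there it can slide about 103 mm to the end stop.
- bangle_bar (a point): centre of that cover's finger bar: upright wooden bar 8 (along x) x 60 x 20 mm high on the cover's rear edge, 38 mm behind the cover's centre; its top is 64 mm above the table, the cover's top 44 mm. No part of the case behind it is higher than 44 mm, so a finger can push its rear face towards the case's +x.
- bangle_tab_top (a point): centre of the top of that case's snap tab, a brass block 34 (along x) x 40 mm with three cross grooves, in the deck just ahead of the shut cover (x = 17 mm in the case's frame). At the start its top is 44 to 46 mm above the table and blocks the cover; pressed fully in, 36 mm.
- bangle_tab (a joint): travel of that snap tab straight down, in m: 0 = standing out, 0.010 = fully in. It resists with about 2.5 N and stays where it is left (no spring back); the cover passes over it from about 0.0085 on.
- stud_case: the other case, to stay shut: same shape, nine small ball earrings inside; 214 x 108 mm, sides 43 mm high. Origin on the table near mid-length; x points along the rails, from compartment to parking deck (the way the cover slides off), z up. Along x: compartment -90 to -14 mm, deck (top 34 mm up) -14 to 100, end stop to 108 (44 mm up). Rails' tops 38 mm up; side guides 93 mm apart.
- stud_cover: cover of that case: loose wooden frame with a clear pane, 94 (along x) x 90 x 6 mm, about 0.2 kg, lying on the rails. Origin: centre of its underside; axes as the case's. Shut, it is at x = -50, z = 38 mm in the case's frame, its front edge 3 mm short of the snap tab; from there it can slide about 103 mm to the end stop.
- stud_knob (a point): centre of that cover's round finger knob: 18 mm across, 20 mm high, on the cover's rear edge; nothing to do here
- stud_tab_top (a point): centre of the top of that case's snap tab, a brass block 34 (along x) x 40 mm with three cross grooves, in the deck just ahead of the shut cover (x = 17 mm in the case's frame). At the start its top is 44 to 46 mm above the table and blocks the cover; pressed fully in, 36 mm.
- stud_tab (a joint): travel of that snap tab straight down, in m: 0 = standing out, 0.010 = fully in. It resists with about 2.5 N and stays where it is left (no spring back); the cover passes over it from about 0.0085 on.
- ring_cone: light-wood ring cone, 48 mm across the foot, 70 mm high; origin at the centre of its underside; a bystander, to be left where it stands
- ring_dish: white ceramic ring dish, 64 mm across, 22 mm high; origin at the centre of its underside; a bystander, to be left where it stands
- loose_bangle: copper bangle lying flat, 68 mm across, 12 mm high; origin at the centre of its underside; a bystander, to be left where it stands
- gift_box: cardboard gift box, 70 x 70 x 35 mm; origin at the centre of its underside; a bystander, to be left where it stands
- bead_jar: glass jar, 56 mm across, 75 mm high; origin at the centre of its underside; a bystander, to be left where it stands
- earring_stand: wooden T-shaped earring stand, round foot 60 mm across, bar 80 mm long, 115 mm high; origin at the centre of its underside; a bystander, to be left where it stands

How it is judged:
On the way, in this order (a step that is already met when the one before it is completed fails the run):
1. the bangle case's snap tab is pressed in while its cover is still shut (value of joint bangle_tab above 0.0085 m and x of bangle_cover in the frame of bangle_case below -0.044 m), for 0.1 s.
2. the cover is pushed along the rails off the compartment (x of bangle_cover in the frame of bangle_case above 0.034 m and z of bangle_cover in the frame of bangle_case between 0.034 and 0.042 m and angle between bangle_cover's own z axis and vertical below 0.06 rad), for 0.2 s.
At the end, for the whole second after the job is handed in: The bangle case's cover lies flat (within 0.06 rad, 4 mm in height) and at rest on the rails over the deck, at least 84 mm along from its shut place, so that its rear edge has passed the compartment; the tab is in; the other case is shut (cover within 6 mm, tab less than 5 mm in) (all of step 2 and value of joint bangle_tab above 0.008 m and linear speed of bangle_cover below 0.01 m/s and x of stud_cover in the frame of stud_case below -0.044 m and value of joint stud_tab below 0.005 m); the robot touches nothing.
It fails at once if a cover is lifted more than 8 mm off its rails or tipped up (z of bangle_cover in the frame of bangle_case above 0.046 m or z of stud_cover in the frame of stud_case above 0.046 m or angle between any of bangle_cover, stud_cover's own z axis and vertical above 0.15 rad).
It fails at once if the other case's cover is shifted or its tab pressed (x of stud_cover in the frame of stud_case above -0.044 m or value of joint stud_tab above 0.005 m).
It fails at once if one of the small goods is shifted by more than 25 mm or knocked over (distance of any of ring_cone, ring_dish, loose_bangle, gift_box, bead_jar, earring_stand from where it was at the start of the episode above 0.025 m or angle between any of ring_cone, ring_dish, loose_bangle, gift_box, bead_jar, earring_stand's own z axis and vertical above 0.4 rad).
It also fails if it takes over 35 s, if anything falls off the work surface, if the arm or the gripper's body presses on something with over 40 N, if the wrist force passes 120 N, or if a joint passes its speed limit or range.

## Working session

There is one attempt and no reset: what is moved stays moved. The work goes in short steps, Python scripts to look and compute and a shell command to move; the robot and the scene stay as the last step left them, time stands still between calls to the robot, and variables do not carry over. Pictures are saved under pics/ and viewed, on a budget of 10 in all, crops included, one or two more only if the job needs it, and the job is handed in when it is done.

```bash
mkdir -p pics; python3 - <<'E'
from bench import *
import cv2
for n in("top","side"):
    cv2.imwrite(f"pics/{n}0.png",camera(n)[:,:,::-1]); print(n,camera_model(n))
s=observe();print(s["time_s"],s["tool_pos"],s["orientation"],s["finger_gap"],s["ft_force"])
E
```

```text
top {'fx': 479.7034233159935, 'fy': 479.7034233159935, 'cx': 326.1980697210637, 'cy': 237.00508228323838, 'origin': array([0.39070667, 0.00417285, 1.38151701]), 'orientation': array([-2.16773329,  2.15176129, -0.09836502])}
side {'fx': 614.4169262617568, 'fy': 614.4169262617568, 'cx': 323.3335666741621, 'cy': 238.62486892506558, 'origin': array([0.39966521, 1.14433112, 0.863676  ]), 'orientation': array([-0.1681217 ,  2.72982912, -1.42643038])}
0.1 [0.25284846 0.59828052 0.23030366] [-6.23724529e-01 -3.07878575e+00  2.72821503e-03] 0.08546922743905708 [ 0.15273136 -0.30447053  0.02092852]
```

View pics/top0.png

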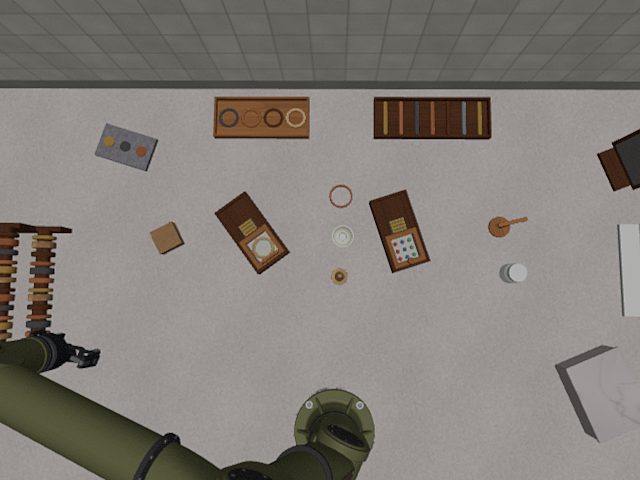

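View pics/side0.png

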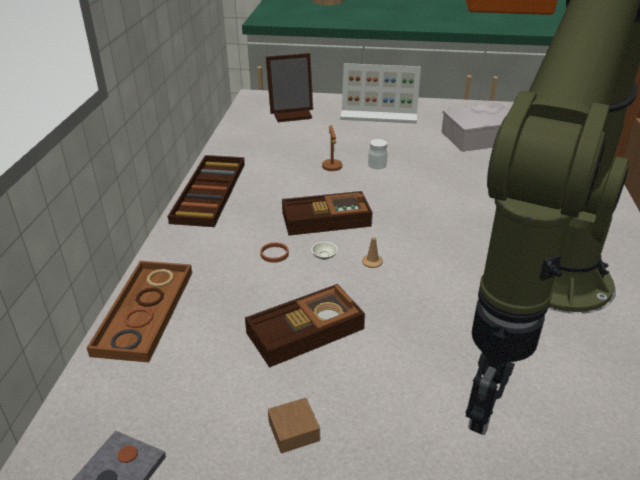

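The bangle case is the left one in the top view (about 252,232), with its compartment toward the robot and its deck up-left. In the side view it is at about (305,322). Next I'll measure the outline, tab and cover.

```bash
cat > h.py <<'E'
import numpy as np,cv2
from scipy.spatial.transform import Rotation as R
from bench import *
def ray(n,uv):
    m=camera_model(n);d=np.array([(uv[0]-m["cx"])/m["fx"],(uv[1]-m["cy"])/m["fy"],1])
    return np.array(m["origin"]),R.from_rotvec(m["orientation"]).apply(d)
def onz(n,uv,z):
    o,d=ray(n,uv);return o+d*(z-o[2])/d[2]
def proj(n,p):
    m=camera_model(n);c=R.from_rotvec(m["orientation"]).inv().apply(np.array(p)-m["origin"])
    return np.array([m["fx"]*c[0]/c[2]+m["cx"],m["fy"]*c[1]/c[2]+m["cy"]])
E
python3 - <<'E'
from h import *
out=[]
for n,(x0,y0,x1,y1) in {"top":(205,180,300,285),"side":(235,275,375,370)}.items():
    im=cv2.imread(f"pics/{n}0.png");c=im[y0:y1,x0:x1];h=cv2.cvtColor(c,cv2.COLOR_BGR2HSV)
    sat=((h[...,1]>90)).astype(np.uint8)
    brass=((h[...,0]>=14)&(h[...,0]<=28)&(h[...,1]>90)&(h[...,2]>110)).astype(np.uint8)
    cs,_=cv2.findContours(sat,0,2);k=max(cs,key=cv2.contourArea);r=cv2.minAreaRect(k)
    print(n,"rect",np.array(r[0])+[x0,y0],r[1],r[2]);
    for b in cv2.boxPoints(r)+[x0,y0]: print("  corner",b,onz(n,b,.043).round(4))
    nn,l,st,ce=cv2.connectedComponentsWithStats(brass)
    for i in range(1,nn):
        if st[i,4]>15: p=ce[i]+[x0,y0];print("  brass",p.round(1),st[i,4],onz(n,p,.045).round(4))
    f=6 if n=="top" else 5
    out.append(cv2.resize(c,None,fx=f-1 if n=="side" else f,fy=f-1 if n=="side" else f,interpolation=2))
cv2.imwrite("pics/c1.png",out[0]);cv2.imwrite("pics/c2.png",out[1])
E
```

```text
top rect [251.46620941 232.45270538] (75.90970611572266, 38.12922668457031) 54.46232223510742
  corner [213.89188576 212.64865112] [0.6004 0.3435 0.043 ]
  corner [244.91891098 190.48649025] [0.6646 0.2571 0.043 ]
  corner [289.04053497 252.25675964] [0.4895 0.1287 0.043 ]
  corner [258.01350784 274.41892242] [0.427  0.2143 0.043 ]
  brass [247.3 227.1] 130 [0.5594 0.2472 0.045 ]
  brass [263.9 248.2] 127 [0.5002 0.1993 0.045 ]
  brass [242.8 243.4] 19 [0.5134 0.2588 0.045 ]
side rect [304.89655304 322.7413826 ] (53.66595458984375, 115.131103515625) 68.19859313964844
  corner [241.48276329 319.20689392] [0.6702 0.2688 0.043 ]
  corner [348.37931061 276.44828224] [0.4736 0.1081 0.043 ]
  corner [368.31034851 326.27587128] [0.4213 0.2584 0.043 ]
  corner [261.41379547 369.03448486] [0.6044 0.3933 0.043 ]
  brass [326.7 309.1] 193 [0.5071 0.2208 0.045 ]
  brass [297.5 317.6] 200 [0.5611 0.2529 0.045 ]
```

View pics/c1.png

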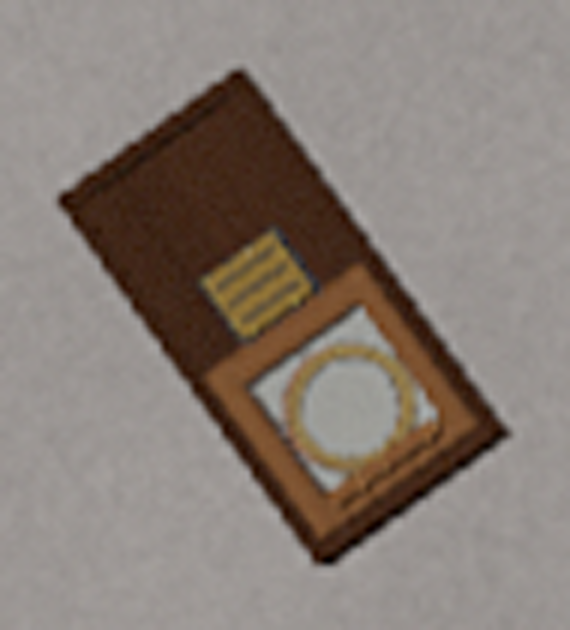

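Top crop: the tab centre is near (248,227) and the bar lies on the rear edge of the cover, near (270,257). Both views put the tab at about (0.560,0.248) and the case yaw at about 36.4°. The outline gives 0.217 m against the true 0.214 m, so the measurement holds. I'll move above the tab with the fingers shut and tool y across the case.

```bash
python3 -m jog '[10,-11,0,0,0,0.35, 20,-23,0,0,0,0.7, 30.8,-35,0,0,0,1.033, 30.8,-35,0,0,0,1.033, 30.8,-35,0,0,0,1.033, 30.8,-35,0,0,0,1.033, 30.8,-35,0,0,0,1.033, 30.8,-35,0,0,0,1.033, 30.8,-35,0,0,0,1.033, 30.8,-35,0,0,0,1.033, 30.8,-35,-8,0,0,1.033, 30.8,-35,-15,0,0,1.033, 30.8,-35,-15,0,0,1.033, 30.8,-35,-15,0,0,1.033, 30.8,-35,-15,0,0,1.033]' 0
python3 - <<'E'
from h import *
s=observe();print(s["time_s"],s["tool_pos"],R.from_rotvec(s["orientation"]).as_matrix().round(3),s["qpos"],s["finger_gap"])
o=[]
for n in("top","side"):
    im=camera(n)[:,:,::-1].copy();u=proj(n,s["tool_pos"]);print(n,u)
    x,y=int(u[0])-35,int(u[1])-50
    x,y=[(205,170),(235,235)][n=="side"]
    o.append(cv2.resize(im[y:y+140,x:x+140],(400,400)*1,interpolation=2)) 
cv2.imwrite("pics/a.png",np.hstack(o))
E
```

```text
time_s: 1.98
tool_pos: [0.5614, 0.2505, 0.083]
orientation: [-0.98, 2.982, 0.001]
ft_force: [-0.3, -1.0, -0.2]
finger_gap: -0.0
1.975 [0.56144977 0.25045061 0.08299702] [[-0.805 -0.593  0.002]
 [-0.593  0.805  0.002]
 [-0.003  0.    -1.   ]] [-0.53988631  0.35455399  0.09354296  1.7171395  -0.03768548  1.06909956
  1.77178322] -1.2080767427711526e-06
top [243.68919101 224.635624  ]
side [297.08495207 302.09146112]
```

View pics/a.png

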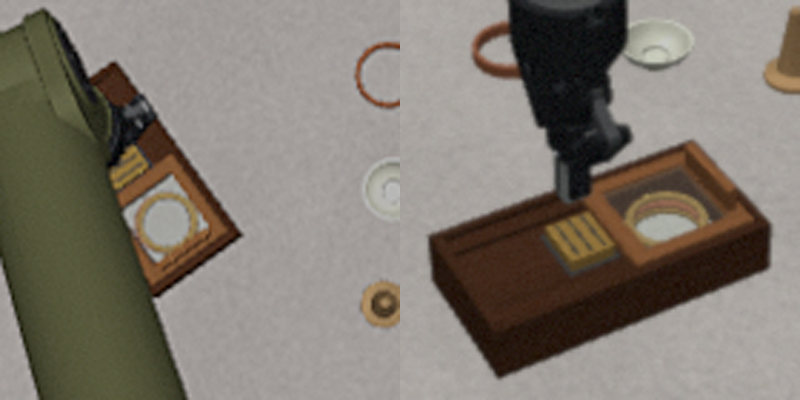

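The fingertip projects at (297,302) in the side view, as predicted. The tab is directly under it and its top centre is near (298,318). Pressing.

```bash
python3 -m jog '[0,0,-1.5,0,0,0, 0,0,-2.5,0,0,0, 0,0,-3.0,0,0,0, 0,0,-3.5,0,0,0, 0,0,-3.8,0,0,0, 0,0,-4.1,0,0,0, 0,0,-4.3,0,0,0, 0,0,-4.3,0,0,0, 0,0,-4.3,0,0,0]'
```

```text
time_s: 3.2
tool_pos: [0.5613, 0.2489, 0.0384]
orientation: [-0.978, 2.985, 0.0]
ft_force: [-0.3, 0.2, -0.2]
finger_gap: -0.0003
```

```bash
python3 -m jog '[0,0,-0.1,0,0,0, 0,0,-0.2,0,0,0, 0,0,-0.3,0,0,0]'; python3 -m jog '[0,0,-0.1,0,0,0, 0,0,-0.2,0,0,0]';  python3 -c "
from bench import *;print(observe()['ft_force'],observe()['tool_pos'])"
```

```text
time_s: 3.58
tool_pos: [0.5613, 0.2489, 0.0361]
orientation: [-0.978, 2.985, 0.0]
ft_force: [-2.4, -1.0, 8.7]
finger_gap: -0.0002
time_s: 3.82
tool_pos: [0.5614, 0.249, 0.036]
orientation: [-0.978, 2.985, 0.001]
ft_force: [-6.4, -2.4, 19.4]
finger_gap: 0.0003
[-6.43935627 -2.35330179 19.42596411] [0.56142106 0.24898974 0.03599078]
```

The tab bottomed at z = 0.036 with the force rising, so it is fully in. Lift, move behind the bar, and look.

```bash
python3 -m jog '[0,0,3,0,0,0, 0,0,7.5,0,0,0, -4,-3,7.5,0,0,0, -8,-6,7.5,0,0,0, -10.8,-7.9,7.5,0,0,0, -10.8,-7.9,7.5,0,0,0, -10.8,-7.9,7.5,0,0,0]'
python3 - <<'E'
from h import *
o=[]
for n in("top","side"):
    im=camera(n)[:,:,::-1].copy();s=observe()["tool_pos"];print(n,proj(n,s))
    x,y=[(205,170),(235,235)][n=="side"]
    o.append(cv2.resize(im[y:y+140,x:x+140],(400,400)*1,interpolation=2)) 
cv2.imwrite("pics/b.png",np.hstack(o))
E
```

```text
time_s: 4.7
tool_pos: [0.4538, 0.1703, 0.1086]
orientation: [-0.978, 2.984, 0.001]
ft_force: [-0.1, 0.2, -0.1]
finger_gap: 0.0003
top [270.83316782 263.66697911]
side [356.13384201 270.73563906]
```

View pics/b.png

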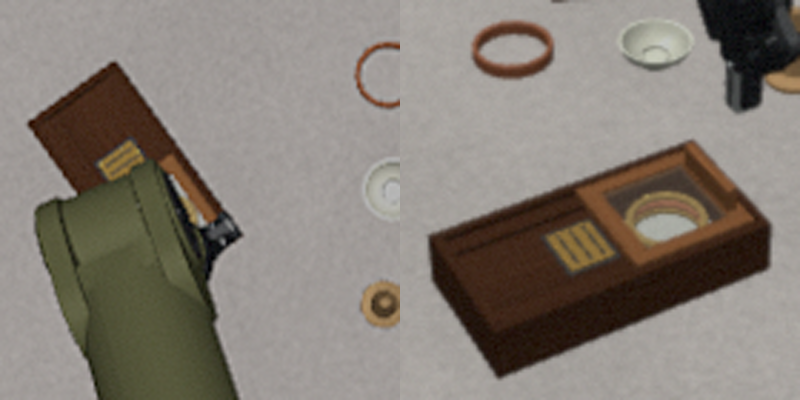

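The tab is now flush in the deck, and the bar's top centre is near (344,293) in the side image. I'll check that against the plan.

```bash
python3 - <<'E'
from h import *
d=np.array([.805,.593]);s=observe()["tool_pos"]
for p in [onz("side",(344.2,292.8),.064),np.array([.4755,.1855,.064]),onz("top",(269.5,257.5),.064)]:
    e=(p-s)[:2];print(p.round(4),"along",e@d,"across",e@[-d[1],d[0]])
E
```

```text
[0.4753 0.1887 0.064 ] along 0.028003531999455114 across 0.001953170329582746
[0.4755 0.1855 0.064 ] along 0.02626132227207032 across -0.0007216711111452965
[0.4731 0.1804 0.064 ] along 0.02128789458673928 across -0.003449592899154331
```

All three estimates agree: the bar is 21–28 mm ahead and within 3.5 mm sideways. Descend, then push slowly.

```bash
python3 -m jog '[0,0,-3,0,0,0, 0,0,-5,0,0,0, 0,0,-5.5,0,0,0, 0,0,-5.5,0,0,0]'; python3 -m jog '[0.4,0.3,0,0,0,0, 0.8,0.6,0,0,0,0, 1.2,0.88,0,0,0,0, 1.6,1.18,0,0,0,0, 2,1.47,0,0,0,0, 2.4,1.77,0,0,0,0, 2.8,2.06,0,0,0,0, 3.2,2.36,0,0,0,0, 3.6,2.65,0,0,0,0]'
python3 - <<'E'
from h import *
print(observe()["tool_pos"],observe()["ft_force"])
o=[]
for n in("top","side"):
    im=camera(n)[:,:,::-1].copy()
    x,y=[(205,170),(235,235)][n=="side"]
    o.append(cv2.resize(im[y:y+140,x:x+140],(400,400)*1,interpolation=2)) 
cv2.imwrite("pics/c.png",np.hstack(o))
E
```

```text
time_s: 5.3
tool_pos: [0.4535, 0.1701, 0.0534]
orientation: [0.979, -2.985, 0.0]
ft_force: [0.6, 0.1, -0.5]
finger_gap: -0.0003
time_s: 6.42
tool_pos: [0.4893, 0.1965, 0.0533]
orientation: [-0.978, 2.985, 0.0]
ft_force: [-2.5, -1.5, 1.5]
finger_gap: -0.0003
[0.48930325 0.19647323 0.053342  ] [-2.48805742 -1.50803741  1.47024138]
```

View pics/c.png

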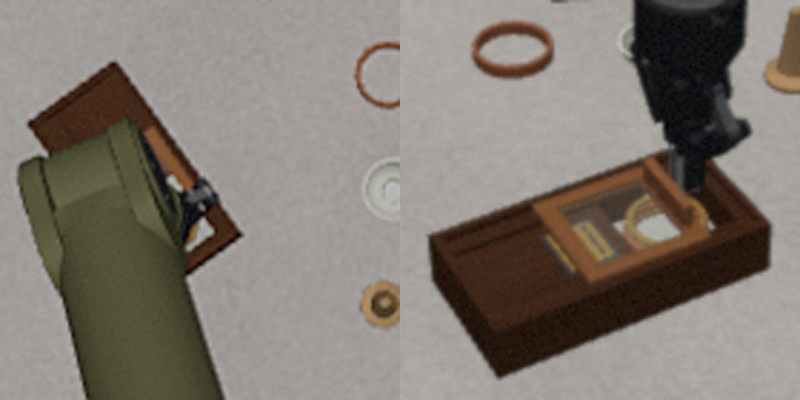

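The cover slides flat over the tab and has moved about 32 mm. Push about 61 mm more.

```bash
python3 -m jog '[0.4,0.3,0,0,0,0, 0.8,0.6,0,0,0,0, 1.2,0.88,0,0,0,0, 1.6,1.18,0,0,0,0, 2,1.47,0,0,0,0, 2.4,1.77,0,0,0,0, 2.8,2.06,0,0,0,0, 3.2,2.36,0,0,0,0, 3.6,2.65,0,0,0,0, 4,2.95,0,0,0,0, 4.4,3.24,0,0,0,0, 4.7,3.46,0,0,0,0, 4.9,3.6,0,0,0,0, 4.9,3.6,0,0,0,0]'
python3 - <<'E'
from h import *
o=[]
for n in("top","side"):
    im=camera(n)[:,:,::-1].copy()
    x,y=[(205,170),(235,235)][n=="side"]
    o.append(cv2.resize(im[y:y+140,x:x+140],(400,400)*1,interpolation=2)) 
cv2.imwrite("pics/d.png",np.hstack(o))
E
```

```text
time_s: 8.28
tool_pos: [0.5384, 0.2325, 0.0535]
orientation: [-0.978, 2.985, 0.0]
ft_force: [-0.1, -1.0, 0.2]
finger_gap: 0.0001
```

View pics/d.png

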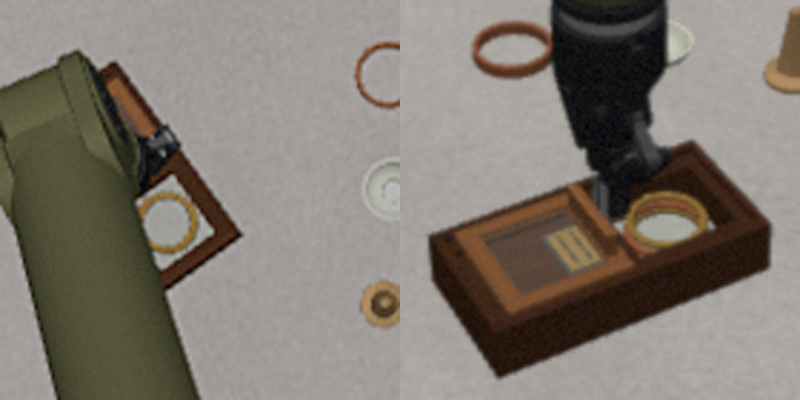

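The cover is nearly at the end stop. For margin, I'll push a few mm more and watch the force.

```bash
python3 -m jog '[0.16,0.12,0,0,0,0, 0.32,0.24,0,0,0,0, 0.4,0.3,0,0,0,0,0.4,0.3,0,0,0,0]'
```

```text
time_s: 8.88
tool_pos: [0.5421, 0.2353, 0.0534]
orientation: [-0.978, 2.985, 0.0]
ft_force: [-2.1, -2.0, 0.9]
finger_gap: -0.0002
```

Still only sliding friction. Back off, lift clear, swing away to uncover the view, and check.

```bash
python3 -m jog '[-0.8,-0.6,0,0,0,0, -1.2,-0.9,2,0,0,0, -1.2,-0.9,6,0,0,0, -1.2,-0.9,12,0,0,0, -1.2,-0.9,17,0,0,0, -4,5,17,0,0,0, -8,10,17,0,0,0, -12,15,17,0,0,0, -16,20,17,0,0,0, -20,25,17,0,0,0, -24,30,17,0,0,0, -24,30,17,0,0,0, -24,30,17,0,0,0, -24,30,17,0,0,0]'
python3 - <<'E'
from h import *
im={n:camera(n)[:,:,::-1].copy() for n in("top","side")}
for n in im: cv2.imwrite(f"pics/f_{n}.png",im[n])
cv2.imwrite("pics/f.png",np.hstack([cv2.resize(im["top"][180:285,205:300],(380,420),interpolation=2),cv2.resize(im["side"][170:380,235:395],(320,420),interpolation=2)]))
E
```

```text
time_s: 10.62
tool_pos: [0.3043, 0.5337, 0.224]
orientation: [-0.973, 2.986, -0.001]
ft_force: [0.4, 0.1, -0.7]
finger_gap: -0.0001
```

View pics/f.png

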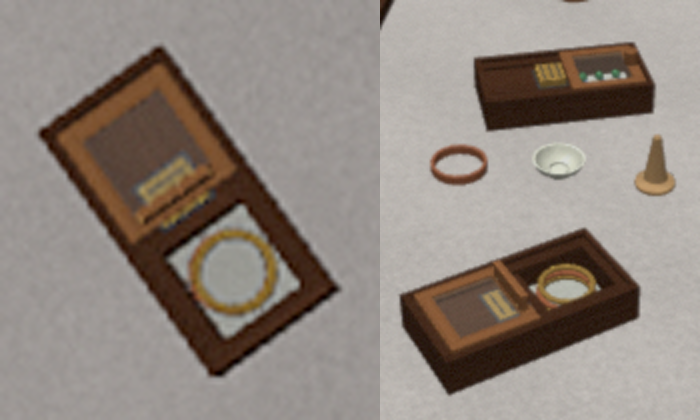

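Both bangle views show the compartment fully open and the cover flat against the deck's far end. The stud case is shut with its tab standing out. I'll measure the travel numerically.

```bash
python3 - <<'E'
from h import *
c=[]
for f in("top0","f_top"):
    h=cv2.cvtColor(cv2.imread(f"pics/{f}.png")[180:285,205:300],cv2.COLOR_BGR2HSV)
    m=((h[...,0]<14)&(h[...,1]>90)&(h[...,2]>105)).astype(np.uint8)
    k=max(cv2.findContours(m,0,2)[0],key=cv2.contourArea);r=cv2.minAreaRect(k)
    p=onz("top",np.array(r[0])+[205,180],.044);print(p.round(4),r[1]);c.append(p)
e=(c[1]-c[0])[:2];print("travel",e@[.805,.593],"across",e@[-.593,.805])
d=cv2.absdiff(cv2.imread("pics/top0.png"),cv2.imread("pics/f_top.png")).max(2)[120:300,310:550];print("changed px right half",(d>60).sum())
g=cv2.absdiff(cv2.imread("pics/top0.png"),cv2.imread("pics/f_top.png")).max(2)[215:260,145:190];print("gift box",(g>60).sum())
E
```

```text
[0.5073 0.2054 0.044 ] (32.49648666381836, 29.99675750732422)
[0.5862 0.2658 0.044 ] (32.09695816040039, 31.552942276000977)
travel 0.09927191377609149 across 0.0018705255394532141
changed px right half 0
gift box 0
```

Travel is about 99 mm (84 needed, 103 possible), and nothing else has changed.

```bash
python3 -c "
from bench import *;print(job_done())"
```

```text
the job is handed in; nothing more can be done
None
```

The bangle case is open and the job is handed in, at about 10.7 s on the robot's clock. No verdict was reported.

- **Tab:** I pressed the snap tab with shut fingers until it bottomed, with the fingertips at z = 0.036 m and the force rising to 19 N. The next picture showed it flush in the deck.
- **Cover:** I pushed it by the finger bar onto the parking deck with about 3 N. The pictures show it flat on its rails. The last measurement gave about 99 mm of travel (84 needed, about 103 possible), and the whole compartment is uncovered.
- **Other case and small goods:** The stud case is still shut with its tab standing out. The top pictures from before and after show no change there or around the small goods.
- **Arm:** It is clear of everything.

None of the checks failed. The two cameras disagreed on the tab's position by about 6 mm, which both the press and the push tolerated.

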